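# Put a circuit module away in the drawer

### The arm

A 6-joint arm with a two-finger parallel gripper is mounted at the origin on the work surface. World frame = base frame: x ahead of the robot, y to its left, z up, the work surface at z = 0. Lengths are in mm, angles in rad, forces in N, time in s.
With the tool pointing down it reaches from about 350 to 775 mm from the base axis. Payload 7.3 kg.
Tool frame: the origin (TCP) lies midway between the tips of the shut fingers; the grasp point (between the pads) lies 19 mm behind it; z points along the fingers, y is the direction in which the jaws open and shut (so a half turn about z gives the same grasp; the last joint's range is limited). The gripper opens to 92 mm and grips with 3 to 60 N. Pads are 19 mm wide; open, the fingers measure 130 mm over their backs; the gripper's body (75 mm by 190 mm) begins 47 mm behind the grasp point.
Start: joints at [-1.439, 0.342, 1.524, -0, 1.275, -0.146], TCP at [143.998, -504.885, 226.741] pointing down, gripper open.
Joint ranges: [-2.53, 2.53], [-0.77, 2.02], [0.04, 2.7], [-1, 4.14], [0.28, 2.66], [-3.11, 3.11]. Speed limits (rad/s): [2.57, 2.57, 3.14, 3.14, 3.14, 3.14].

### API

Orientations are given as [roll, pitch, yaw] about the fixed x, y, z axes, in that order (R = Rz(yaw) Ry(pitch) Rx(roll)).
In Python, from plant import sensors, imaging, ticket gives the robot as it stands. The module is installed in compiled form; this text tells all that it offers.
- The arm moves only by the tool arm_command, never from a script. Its argument "increments" is one flat list of numbers, 5 for each row, row after row: the closure, from 0 (fully open) to 1 (shut), then the shift along the tool's x, y, z in mm, then the turn about the tool's z in degrees. In form: [hand, dx, dy, dz, spin, hand, dx, dy, dz, spin, ...]. A call has 1 to 20 rows; each row is the pose to reach, as a shift and turn from the pose commanded when the call began, along the tool's axes at that moment; what a row does not reach only later rows make up. A row lasts 1/8 s, in which the tool goes at most 62.5 mm and 10.7 degrees, less where a joint would pass 70% of its speed; a pose out of reach is approached as far as the arm can. A call with a gripper value outside its range is refused whole. The fingers move at their own pace and stop on an object; the grip force is fixed at half the most. Time passes only in rows, so rows that repeat a pose let the fingers close. It gives the time, the measured TCP pose, the force and the opening at its end, in the units of the state.
- sensors.get_obs(): the state, without advancing time (a new reading comes with each control period).
- imaging.capture(name): name is "scene" or "top" or "wrist"; returns the picture (384x512x3 uint8, blue, green, red); there is no depth.
- imaging.calibration(name): a dict with "fx", "fy", "cx", "cy" (pixels), "world_to_cam" (4x4, takes a point from world to camera coordinates); the wrist camera has in their place "hand_eye" (4x4, takes a point from camera to tool coordinates, whose origin is the TCP and whose axes are the flange's). Camera axes: x right, y down, z forward; pixel columns grow to the right and rows downward; lengths in mm; the calibration is good to about 2 mm. A picture is of the moment at which its call begins: read the wrist's pose just before it. calibration takes no time and is no camera call.
- ticket.close_job(): hands the job in, once; it reports no verdict.
The state is a dict: "time": time; "joint_positions": joint angles; "dq": joint speeds; "tau": joint torques, N m; "tool_pos": TCP position; "tcp_rot": TCP orientation; "contact_force": force on the tool from outside, world axes, zero at the start; "moment": the same for the moment, N m; "grip_width": finger opening in mm.
Only numpy, scipy, OpenCV 4.12 (cv2) and the standard library are available. Lean on these libraries where they do the work, as an engineer would, in place of code of your own. Each camera call takes 0.05 s, during which the arm holds its last target. There are 200 camera calls.

### The job

Draw the wider of the two white circuit modules up out of its slot in the sloped display rack and stand it, long edge down, in the narrow lane between the two cross dividers of the open cabinet drawer; set it down gently, do not drop it. Then slide the drawer fully shut with the module inside, and leave the narrow module, the meter and the cup where they are.

Things in the scene. Friction and masses are not known exactly. Their poses are not given: they have to be found in the camera images.
- wide_module: Module to put away: white flat plate 120 wide (y), 95 high (z), 8 mm thick (x), 0.14 kg, round gauge and sockets on its +x face. Origin: middle of its lower long edge; z runs up the plate to the free upper edge at z = 95 mm, ends at y = +-60 mm. It starts in the rack, z leaning 25 degrees from vertical towards the robot; only its upper 43 mm stand clear of the rack's higher wall.
- narrow_module: The narrow module, which stays in the rack: a white flat plate 76 mm wide, 90 mm high, 8 mm thick, in the rack's other place. Axes and origin as for the wide one.
- rack: Sloped rack, fixed, base 130 x 290 mm. Origin: centre of underside. Two places at y = +71 and -71 mm, 136 mm long, either module in either. The slot is 14 mm wide and leans 25 degrees to the rack's -x (robot's side); middle of its floor at x = 25, z = 32 mm. Measured up the slope, the robot-side wall is 52 mm high, far wall and end stops 36 mm; walls 6 mm thick.
- drawer (a joint): Drawer travel in m: 0 = fully shut, grows as the drawer comes out towards the robot (along -x of the lane's axes), stop at 0.205. It starts well open. The small grey steel cabinet that it slides into is fixed, 270 deep, 190 wide, 140 mm high, its opening 124 mm high; a cardboard carton 40 mm high sits fixed on the rear half of its top.
- lane (a point): Centre of the floor of the lane in the drawer, 15 mm above the table; moves with it; x points into the cabinet, y along the lane, z up. Lane 24 mm wide (x) between dividers 6 thick, 45 mm high, 158 mm long (y) between side walls 55 mm high. Drawer front: inner side 80, outer face 97 mm from here towards -x, top 117 mm above the lane floor. An upright module passes under the cabinet's top.
- pull (a point): Middle of the outer edge of the drawer's pull, an aluminium ledge 90 mm long in y, 12 mm high, standing 20 mm out of the drawer front, 108 mm above the table; axes as the lane's. It moves with the drawer: as the drawer is shut it travels along +x by the joint's value. The edge of the cabinet's top is then 32 mm farther in than this point.
- meter: Black handheld meter 75 x 130 x 34 mm lying on the bench; bystander. Origin: centre of its underside.
- cup: White mug, 76 mm across and 85 mm high; bystander. Origin: centre of its underside.
There are look-alikes about, which are no part of the job. Leave any blue, green or pink look-alike of the wide_module alone.

How it is judged:
By the outcome, as a careful person would: the job done as asked, in the order asked, and still so for the second after the job is handed in, with the robot touching nothing.
It also fails if it takes over 54 s, if anything falls off the work surface, if the arm or the gripper's body presses on something with over 40 N, if the wrist force passes 120 N, or if a joint passes its speed limit or range.

## Working session

There is one attempt and no reset: what is moved stays moved. The work goes in short steps, Python scripts to look and compute and a tool call to move; the robot and the scene stay as the last step left them, time stands still between calls to the robot, and variables do not carry over. Pictures are saved under pics/ and viewed, about 8 in all and at most 12, crops included, and the job is handed in when it is done.

Besides the shell and the picture viewer there is one more tool, called as name(argument=value, ...) on one line, values as JSON. arm_command: Moves the arm, as the interface text tells. Its arguments: {"type":"object","properties":{"increments":{"type":"array","items":{"type":"number"}}},"required":["increments"]}

```bash
mkdir -p pics; python3 - <<'E'
from plant import sensors, imaging
import cv2,numpy as np
print(sensors.get_obs())
for n in("scene","top"):
    im=imaging.capture(n); cv2.imwrite(f"pics/{n}0.png",im)
    print(n,imaging.calibration(n))
print(imaging.calibration("wrist"))
a=cv2.imread("pics/scene0.png");b=cv2.imread("pics/top0.png")
E
```

```text
{'time': 0.0, 'joint_positions': array([-1.43901676e+00,  3.42713895e-01,  1.52501199e+00, -1.23606781e-05,
        1.27539433e+00, -1.45978764e-01]), 'dq': array([-7.10104243e-04, -1.67808023e-03, -1.64613999e-03, -1.05277830e-04,
       -4.10099786e-04,  9.85513265e-07]), 'tau': array([-1.46079372e-03, -4.31244493e+01, -2.44222391e+01,  7.15115061e-02,
        5.58469445e-02, -1.30600365e-04]), 'tool_pos': array([ 143.93006847, -504.46472374,  226.05130025]), 'tcp_rot': array([-3.14007962e+00, -2.10506293e-04,  2.77761783e-01]), 'contact_force': array([-0.28378087, -0.26772134, -0.32768668]), 'moment': array([ 0.02431159,  0.00682598, -0.01853833]), 'grip_width': 91.87431975752759}
scene {'fx': 472.0238017736544, 'fy': 472.0238017736544, 'cx': 254.27543013648187, 'cy': 190.57855469165932, 'world_to_cam': array([[-3.46099112e-01,  9.38183970e-01,  5.12286155e-03,
         3.16586975e+02],
       [ 6.45699022e-01,  2.42154768e-01, -7.24178046e-01,
        -2.89478445e+02],
       [-6.80652759e-01, -2.47329552e-01, -6.89594021e-01,
         1.65052600e+03],
       [ 0.00000000e+00,  0
[... 283 characters left out ...]
3870e-01, -5.58189520e-02, -2.12047770e-01,
         6.01326717e+02],
       [ 2.11719037e-01,  1.18065858e-02, -9.77259256e-01,
         1.37800749e+03],
       [ 0.00000000e+00,  0.00000000e+00,  0.00000000e+00,
         1.00000000e+00]])}
{'fx': 277.73542235941255, 'fy': 277.73542235941255, 'cx': 259.62879287111303, 'cy': 195.20120273714116, 'hand_eye': array([[-1.47449470e-04, -9.68914770e-01, -2.47394717e-01,
         6.58951403e+01],
       [ 9.99999843e-01, -2.76807997e-04,  4.88102216e-04,
        -5.27184369e-01],
       [-5.41410283e-04, -2.47394606e-01,  9.68914659e-01,
        -1.57527779e+02],
       [ 0.00000000e+00,  0.00000000e+00,  0.00000000e+00,
         1.00000000e+00]])}
```

View pics/scene0.png

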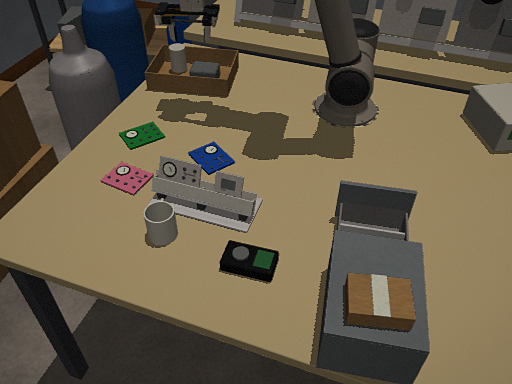

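View pics/top0.png

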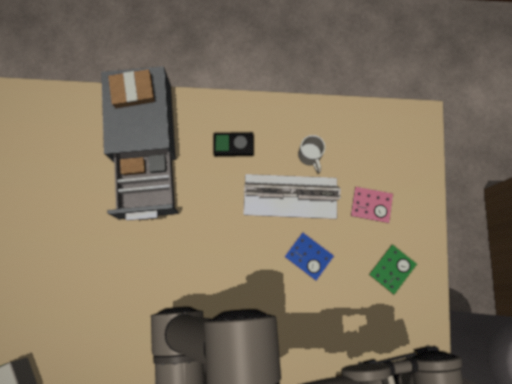

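The scene view shows the white wide module (gauge at about (170,170)) in the rack's y-negative place and the narrow one at (229,185). The drawer is open near (375,215). In the top view the rack spans about (245..340,176..218), with the drawer at (115..175,150..215). I'll enlarge these next.

```bash
cat > h.py <<'E'
import numpy as np
from plant import sensors, imaging
from scipy.spatial.transform import Rotation as R
def cam(name,obs=None):
    c=imaging.calibration(name); K=np.array([[c["fx"],0,c["cx"]],[0,c["fy"],c["cy"]],[0,0,1]])
    if name=="wrist":
        T=np.eye(4);T[:3,:3]=R.from_euler("xyz",obs["tcp_rot"]).as_matrix();T[:3,3]=obs["tool_pos"]
        W=np.linalg.inv(T@c["hand_eye"])
    else: W=c["world_to_cam"]
    return K,W
def onz(KW,px,z):
    K,W=KW; d=W[:3,:3].T@np.linalg.inv(K)@np.array([*px,1.]); o=-W[:3,:3].T@W[:3,3]
    return o+d*(z-o[2])/d[2]
def proj(KW,p):
    K,W=KW; q=K@(W[:3,:3]@np.array(p)+W[:3,3]); return q[:2]/q[2]
E
python3 - <<'E'
import cv2,numpy as np
t=cv2.imread("pics/top0.png");s=cv2.imread("pics/scene0.png")
def crop(i,x,y,w,h,k):
    c=cv2.resize(i[y:y+h,x:x+w],None,fx=k,fy=k,interpolation=cv2.INTER_CUBIC)
    c=cv2.convertScaleAbs(c,alpha=1.5)
    for g in range((x+9)//10*10,x+w,10): cv2.line(c,((g-x)*k,0),((g-x)*k,6 if g%50 else 16),(0,255,255),1)
    for g in range((y+9)//10*10,y+h,10): cv2.line(c,(0,(g-y)*k),(6 if g%50 else 16,(g-y)*k),(0,255,255),1)
    return c
A=crop(t,235,165,114,60,7);B=crop(t,100,140,90,85,4);C=crop(s,145,150,106,85,4)
o=np.zeros((420+340,800,3),np.uint8);o[:420,:798]=A;o[420:,:360]=B;o[420:,370:794]=C
cv2.imwrite("pics/c1.png",cv2.resize(o,(632,600),interpolation=cv2.INTER_AREA))
E
```

```text
(no output)
```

View pics/c1.png

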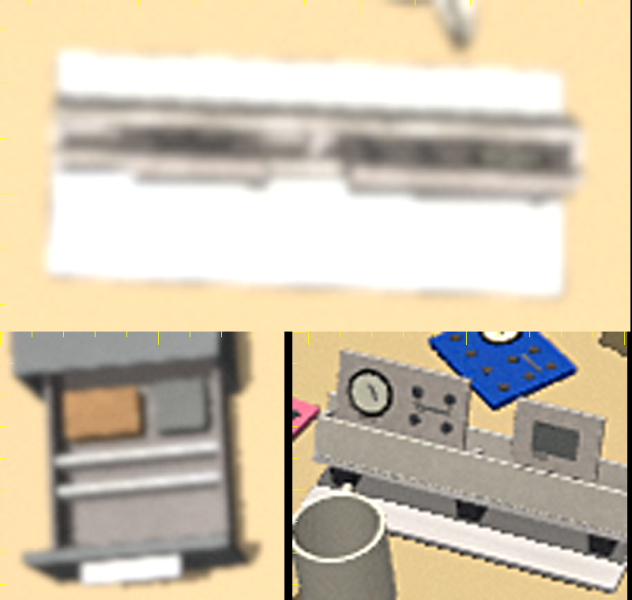

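```bash
python3 - <<'E'
from h import *
t=cam("top");s=cam("scene");f=lambda n,p,z:print(n,onz(t if n[0]=='t' else s,p,z).round(1))
for p in[(245.8,174),(336.8,177.7),(336.8,218.3),(243.5,214.2)]:
    f("tbase",p,8)
for p in[(160.5,155.8),(201.3,165.0)]: f("s wide",p,118)
for p in[(216.5,172.3),(244.4,178)]: f("s narrow",p,113)
for p in[(298.3,199),(333.6,200.8)]: f("t wide",p,118)
for p in[(117.4,181.3),(169,176.5),(118.4,191.1),(169,186.3)]: f("t div",p,60)
# pull: white bar bottom edge (z~114)
for p in[(80,583),(181,575)]: f("t pull",(100+p[0]/3.16,140+(p[1]-331.6)/3.16),114)
for p in[(25,566),(257,556)]: f("t front",(100+p[0]/3.16,140+(p[1]-331.6)/3.16),132)
E
```

```text
tbase [ 660.  -117.2    8. ]
tbase [ 664.4 -404.6    8. ]
tbase [ 535.2 -407.     8. ]
tbase [ 531.5 -117.6    8. ]
s wide [ 582.8 -391.9  118. ]
s wide [ 578.8 -273.2  118. ]
s narrow [ 586.3 -226.7  113. ]
s narrow [ 581.4 -150.6  113. ]
t wide [ 567.8 -275.6  118. ]
t wide [ 568.3 -377.6  118. ]
t div [602.3 269.8  60. ]
t div [626.2 114.6  60. ]
t div [572.3 263.2  60. ]
t div [595.8 111.8  60. ]
t pull [480.2 217.9 114. ]
t pull [492.7 127.  114. ]
t front [490.3 264.2 132. ]
t front [511.3  56.7 132. ]
```

The rack yaw comes out at about 0.014 rad. The wide module's top edge centre is at about (581,-332,118), 119 mm long, which matches the given size. The lane centre is at about (599,190), yaw 0.153. Next I'll move above the module with the jaws across its thickness.

arm_command(increments=[0,466,-46,0,-75,0,466,-46,0,-75,0,466,-46,0,-75,0,466,-46,0,-75,0,466,-46,0,-75,0,466,-46,0,-75,0,466,-46,0,-75,0,466,-46,0,-75,0,466,-46,0,-75,0,466,-46,0,-75,0,466,-46,0,-75])

```text
time: 1.48
tool_pos: [578.4, -333.7, 226.9]
tcp_rot: [-3.141, 0.0, 1.585]
contact_force: [-0.5, 0.1, 0.5]
grip_width: 91.5
```

```bash
python3 - <<'E'
from h import *
import cv2
o=sensors.get_obs();im=imaging.capture("wrist");cv2.imwrite("pics/w1.png",im);cv2.imwrite("pics/w1b.png",cv2.resize(cv2.convertScaleAbs(im,alpha=1.4),(768,576),interpolation=cv2.INTER_CUBIC))
np.save("w1.npy",np.r_[o["tool_pos"],o["tcp_rot"]]);print(o["time"],o["tool_pos"],o["tcp_rot"])
k=cam("wrist",o)
for p in[(582,-392,118),(579,-273,118),(580,-332,118)]:print(proj(k,p)*1.5)
E
```

```text
1.475 [ 578.42752399 -333.69888456  226.88615328] [-3.14128236e+00  1.41987879e-04  1.58514357e+00]
[394.0052478  372.02740069]
[392.42245167 196.00231844]
[392.50953159 288.01174204]
```

View pics/w1b.png

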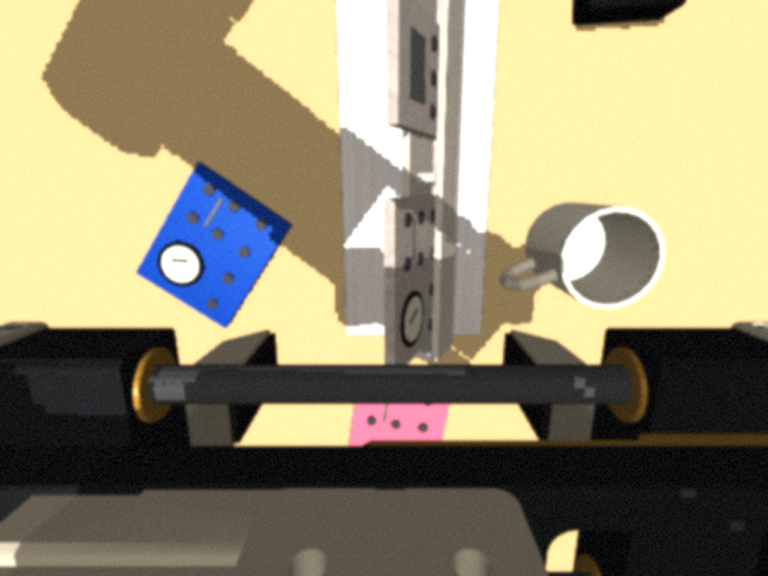

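The wrist view shows the module's top edge at x about 386–398 px, from y=200 down. That agrees with my prediction of (392,196), so the estimate is good to about 2 mm. The jaws straddle it and the mug is clear. Next: descend, then close.

arm_command(increments=[0,1,7,60,0,0,1,7,110,0,0,1,7,134,0,0,1,7,134,0,0,1,7,134,0,0.8,1,7,134,0,1,1,7,134,0,1,1,7,134,0,1,1,7,134,0,1,1,7,134,0,1,1,7,134,0,1,1,7,134,0])

```text
time: 3.02
tool_pos: [586.5, -331.7, 92.7]
tcp_rot: [-3.142, 0.0, 1.587]
contact_force: [-0.6, 0.1, 0.3]
grip_width: 26.6
```

arm_command(increments=[1,0,0,0,0,1,0,0,0,0,1,0,0,0,0,1,0,0,0,0])

```text
time: 3.52
tool_pos: [588.8, -331.9, 94.0]
tcp_rot: [3.136, 0.002, 1.587]
contact_force: [5.0, 0.9, 1.5]
grip_width: 16.0
```

arm_command(increments=[1,0,-3,-5,0,1,0,-5,-10,0,1,0,-7,-15,0,1,0,-9,-20,0,1,0,-12,-25,0,1,0,-14,-30,0,1,0,-16,-35,0,1,0,-16,-35,0])

```text
time: 4.53
tool_pos: [573.0, -332.3, 129.4]
tcp_rot: [3.135, 0.002, 1.587]
contact_force: [5.8, 0.6, 3.6]
grip_width: 15.3
```

arm_command(increments=[1,0,-3,-6,0,1,0,-5,-12,0,1,0,-8,-18,0,1,0,-10,-24,0,1,0,-12,-32,0,1,0,-12,-40,0,1,0,-12,-50,0,1,0,-12,-60,0,1,0,-12,-60,0,1,0,-12,-60,0])

```text
time: 5.78
tool_pos: [558.4, -332.1, 187.5]
tcp_rot: [-3.141, -0.0, 1.587]
contact_force: [-1.2, 0.2, -0.6]
grip_width: 7.7
```

```bash
python3 - <<'E'
from h import *
import cv2
o=sensors.get_obs();print({k:o[k] for k in("time","tool_pos","tcp_rot","contact_force","grip_width")})
im=imaging.capture("wrist");s=imaging.capture("scene")
cv2.imwrite("pics/s2.png",s)
a=cv2.resize(im,(400,300),interpolation=cv2.INTER_AREA);b=cv2.resize(s[90:240,120:320],(400,300),interpolation=cv2.INTER_CUBIC)
cv2.imwrite("pics/c2.png",cv2.convertScaleAbs(np.hstack([a,b]),alpha=1.4))
E
```

```text
{'time': 5.775, 'tool_pos': array([ 558.39000098, -332.08138472,  187.46336293]), 'tcp_rot': array([-3.14121267e+00, -2.08849271e-04,  1.58680799e+00]), 'contact_force': array([-1.21891998,  0.16352509, -0.64807858]), 'grip_width': 7.732506040262135}
```

View pics/c2.png

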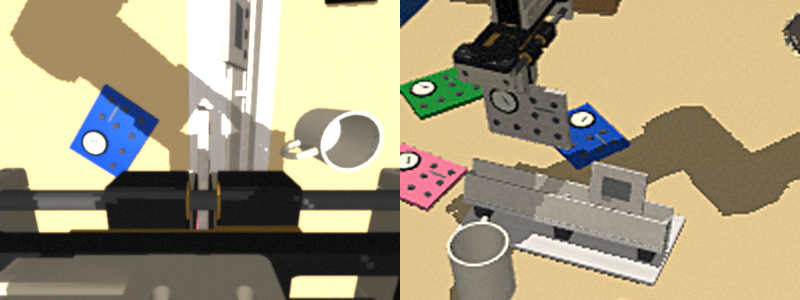

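The module is out and upright, flush in the pads (opening 7.7 mm). In the crop its face corners are near (485,85), (568,98), (568,147) and (487,130). I'll measure the lower edge height and any in-plane tilt.

```bash
python3 - <<'E'
from h import *
import cv2
s=cv2.imread("pics/s2.png");k=cam("scene");K,W=k
hsv=cv2.cvtColor(s,cv2.COLOR_BGR2HSV)
c=cv2.resize(s[120:180,150:220],None,fx=8,fy=8,interpolation=cv2.INTER_CUBIC)
g=cv2.convertScaleAbs(c,alpha=1.5)
for i in range(0,70,10):cv2.line(g,(i*8,0),(i*8,8),(0,255,255));
for i in range(0,60,10):cv2.line(g,(0,i*8),(8,i*8),(0,255,255))
cv2.imwrite("pics/s2c.png",g)
o=-W[:3,:3].T@W[:3,3]
def onx(p,x):
    d=W[:3,:3].T@np.linalg.inv(K)@np.array([*p,1.]);return o+d*(x-o[0])/d[0]
for p in[(162.5,132.5),(204,139),(204,163.5),(163.5,155)]:print(onx(p,562.5).round(1))
for y in(-392,-272):
  for z in(115,210):print(y,z,proj(k,(562.5,y,z)).round(1))
E
```

```text
[ 562.5 -387.4  182.5]
[ 562.5 -267.3  193.6]
[ 562.5 -273.5  110.1]
[ 562.5 -395.7  104.1]
-392 115 [164.2 152.2]
-392 210 [159.6 123.5]
-272 115 [204.4 162.2]
-272 210 [201.8 133.4]
```

View pics/s2c.png

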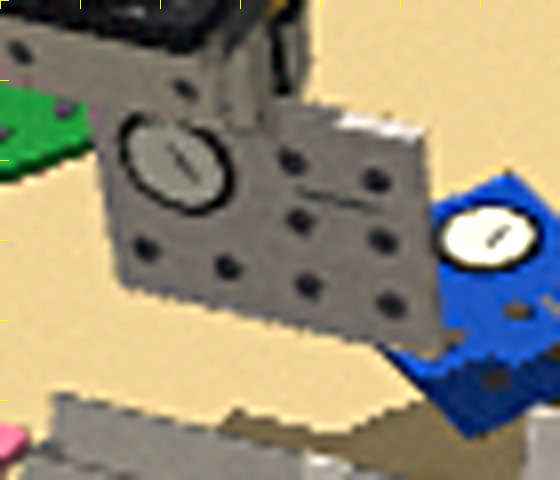

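The lower corners are near (122,287) and (440,355) in the crop. The module's bottom is about 82 mm below the TCP, with an in-plane tilt of about 2.4°. Next I'll lift and carry it over the lane.

arm_command(increments=[1,0,0,-30,0,1,15,1,-62,0,1,45,4,-65,0,1,90,8,-65,-1,1,140,13,-65,-2,1,190,18,-65,-3,1,240,23,-65,-4,1,290,27,-65,-5,1,340,32,-65,-6,1,390,37,-65,-7,1,435,41,-65,-8,1,475,45,-65,-8,1,505,48,-65,-8,1,521,49,-65,-8,1,521,49,-65,-8,1,521,49,-65,-8])

```text
time: 7.88
tool_pos: [599.2, 188.4, 252.6]
tcp_rot: [-3.141, 0.001, 1.725]
contact_force: [-0.2, -0.5, -1.0]
grip_width: 7.6
```

```bash
python3 - <<'E'
from h import *
import cv2
o=sensors.get_obs();print({k:o[k] for k in("time","tool_pos","tcp_rot","contact_force","grip_width")})
im=imaging.capture("wrist");cv2.imwrite("pics/w3.png",im)
k=cam("wrist",o)
g=cv2.resize(cv2.convertScaleAbs(im,alpha=1.5),(768,576),interpolation=cv2.INTER_CUBIC)
cv2.imwrite("pics/w3b.png",g)
for p in[(602.3,269.8,60),(572.3,263.2,60),(614,192,60),(584,187.5,60)]:print((proj(k,p)*1.5).round())
for d in(55,30):print('plate bottom',(proj(k,(599-d*.153,190+d*.99,165))*1.5).round())
E
```

```text
{'time': 7.875, 'tool_pos': array([599.223377  , 188.35792683, 252.60723144]), 'tcp_rot': array([-3.14126123e+00,  6.60179760e-04,  1.72549510e+00]), 'contact_force': array([-0.23022108, -0.52838069, -0.96172787]), 'grip_width': 7.641745735339182}
[409. 169.]
[371. 171.]
[408. 265.]
[372. 265.]
plate bottom [390. 204.]
plate bottom [390. 247.]
```

View pics/w3b.png

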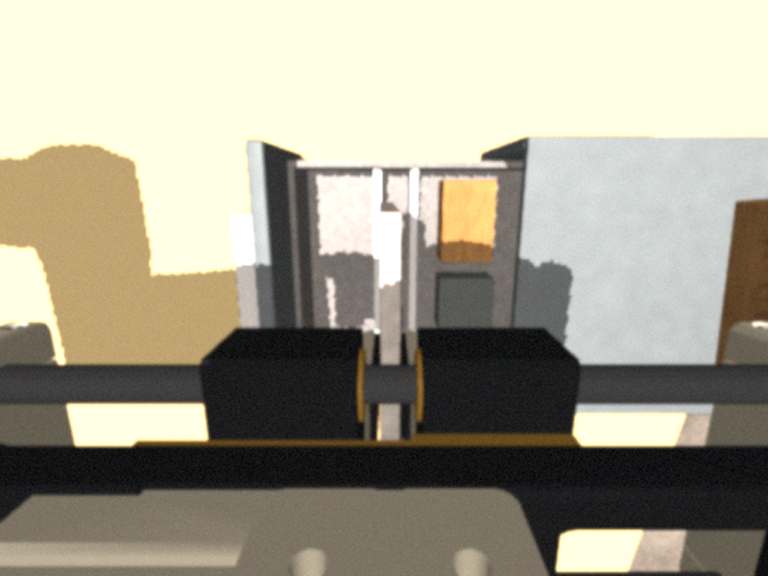

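The wrist view shows the dividers at columns 377 and 414, so the lane centre is about 395.5. The module is at 390, which calls for a shift of about 4.5 mm towards the cabinet. The yaw is parallel. Next I'll descend.

arm_command(increments=[1,1,4.5,30,0,1,1,4.5,70,0,1,1,4.5,105,0,1,1,4.5,125,0,1,1,4.5,138,0,1,1,4.5,142,0,1,1,4.5,144,0,1,1,4.5,144,0])

```text
time: 8.93
tool_pos: [603.8, 191.2, 109.5]
tcp_rot: [3.14, 0.0, 1.726]
contact_force: [-0.1, -0.4, -0.6]
grip_width: 7.4
```

```bash
python3 - <<'E'
from h import *
import cv2
o=sensors.get_obs();print({k:o[k] for k in("time","tool_pos","contact_force","grip_width","moment")})
w=imaging.capture("wrist");t=imaging.capture("scene")
a=cv2.resize(w[60:260,120:400],(560,400));b=cv2.resize(t[170:250,325:425],(500,400),interpolation=cv2.INTER_CUBIC)
c=np.hstack([a,b]);cv2.imwrite("pics/c4.png",cv2.resize(cv2.convertScaleAbs(c,alpha=1.5),(800,302)))
E
```

```text
{'time': 8.925, 'tool_pos': array([603.84615602, 191.24125376, 109.45289778]), 'contact_force': array([-0.09230171, -0.37248   , -0.59824803]), 'grip_width': 7.447192672890026, 'moment': array([ 0.02105551, -0.12431853, -0.04285432])}
```

View pics/c4.png

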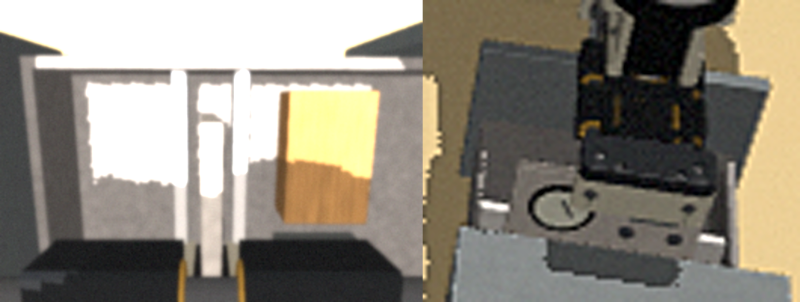

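The module sits centred between the dividers (about columns 210 against 179 and 242). Next I'll lower it in small steps.

arm_command(increments=[1,0,0,3,0,1,0,0,5,0,1,0,0,7,0,1,0,0,8,0,1,0,0,8,0])

```text
time: 9.65
tool_pos: [603.4, 191.2, 100.6]
tcp_rot: [-3.141, 0.0, 1.726]
contact_force: [0.3, -0.5, -0.2]
grip_width: 7.8
```

arm_command(increments=[1,0,0,1,0,1,0,0,2,0,1,0,0,2,0])

```text
time: 10.02
tool_pos: [604.2, 191.5, 100.1]
tcp_rot: [3.139, -0.0, 1.726]
contact_force: [-0.7, 0.1, 6.1]
grip_width: 7.4
```

arm_command(increments=[1,0,0,1,0,1,0,0,2,0,1,0,0,2,0])

```text
time: 10.4
tool_pos: [605.4, 191.6, 100.1]
tcp_rot: [3.135, -0.0, 1.726]
contact_force: [-1.2, 0.6, 14.3]
grip_width: 7.7
```

arm_command(increments=[1,0,0,1,0,1,0,0,2,0,1,0,0,2,0])

```text
time: 10.78
tool_pos: [606.7, 191.9, 100.0]
tcp_rot: [3.131, -0.0, 1.726]
contact_force: [-1.8, -0.4, 22.5]
grip_width: 7.6
```

Contact was at TCP z of about 100 and it is firm, so the module is seated. I'll back off the load, then open slowly.

arm_command(increments=[1,0,0,-3,0,1,0,0,-5.5,0,1,0,0,-5.5,0])

```text
time: 11.15
tool_pos: [603.4, 191.3, 100.2]
tcp_rot: [-3.142, -0.0, 1.726]
contact_force: [-0.2, 0.2, 2.9]
grip_width: 7.6
```

arm_command(increments=[0.85,0,0,0,0,0.8,0,0,0,0,0.7,0,0,0,0,0.6,0,0,0,0,0.6,0,0,0,0,0.6,0,0,0,0])

```text
time: 11.9
tool_pos: [603.5, 191.2, 100.2]
tcp_rot: [3.142, 0.0, 1.726]
contact_force: [-0.3, 0.9, -0.2]
grip_width: 36.6
```

```bash
python3 - <<'E'
from h import *
import cv2
o=sensors.get_obs();print({k:o[k] for k in("time","tool_pos","contact_force","grip_width")})
w=imaging.capture("wrist");t=imaging.capture("scene")
a=cv2.resize(w[60:260,120:400],(560,400));b=cv2.resize(t[170:250,325:425],(500,400),interpolation=cv2.INTER_CUBIC)
c=np.hstack([a,b]);cv2.imwrite("pics/c5.png",cv2.resize(cv2.convertScaleAbs(c,alpha=1.5),(800,302)))
E
```

```text
{'time': 11.9, 'tool_pos': array([603.45486035, 191.21663745, 100.18087459]), 'contact_force': array([-0.2745549 ,  0.943498  , -0.17695406]), 'grip_width': 36.59211139932075}
```

View pics/c5.png

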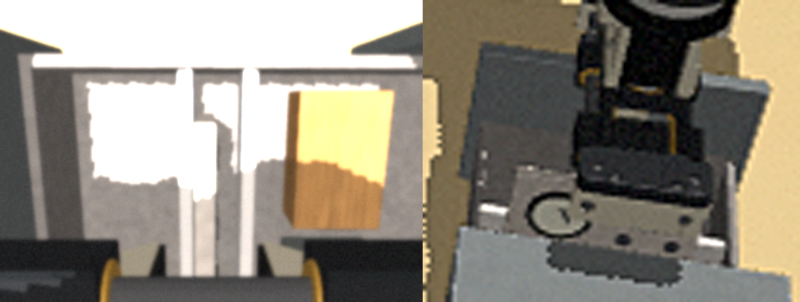

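The module stands free in the lane, leaning against the near divider (plate at about column 203 between 187 and 250). Next I'll retreat up, back out over the drawer front, close the fingers and turn.

arm_command(increments=[0.6,0,0,-10,0,0.6,0,0,-50,0,0.6,0,0,-100,0,0.6,0,0,-130,0,1,0,-50,-130,-9,1,0,-100,-130,-19,1,0,-145,-130,-29,1,0,-166,-130,-39,1,0,-166,-130,-49,1,0,-166,-130,-59,1,0,-166,-130,-69,1,0,-166,-130,-79,1,0,-166,-130,-90,1,0,-166,-80,-90,1,0,-166,-30,-90,1,0,-166,2,-90,1,0,-166,3,-90,1,0,-166,3,-90,1,0,-166,3,-90])

```text
time: 14.38
tool_pos: [440.6, 165.7, 98.9]
tcp_rot: [3.142, 0.003, -2.986]
contact_force: [0.7, -0.6, 0.6]
grip_width: 0.0
```

```bash
python3 - <<'E'
from h import *
import cv2
o=sensors.get_obs();print({k:o[k] for k in("time","tool_pos","tcp_rot","contact_force","grip_width")})
t=cam("top");im=imaging.capture("top");cv2.imwrite("pics/t6.png",im)
a=np.array([.988,.153]);
for p in[(105.4,155.3),(176,146.5)]:
    q=onz(t,p,140);print("edge",q.round(),"along",q[:2]@a)
print("pull along",np.array([484.5,172])@a,"tcp along",o["tool_pos"][:2]@a)
c=cv2.resize(im[60:225,90:190],None,fx=5,fy=5,interpolation=cv2.INTER_CUBIC)[:,:]
w=imaging.capture("wrist");
c=cv2.resize(c,(364,600));w=cv2.resize(w,(430,323));o2=np.zeros((600,800,3),np.uint8);o2[:,:364]=c;o2[:323,368:798]=w
cv2.imwrite("pics/c6.png",cv2.convertScaleAbs(o2,alpha=1.5))
E
```

```text
{'time': 14.375, 'tool_pos': array([440.60149205, 165.74143434,  98.86452368]), 'tcp_rot': array([ 3.14150877,  0.00340143, -2.98595462]), 'contact_force': array([ 0.70235978, -0.61823723,  0.5965257 ]), 'grip_width': 0.04040143290671175}
edge [660. 290. 140.] along 696.8625835847132
edge [699.  88. 140.] along 703.6960322249296
pull along 505.00199999999995 tcp along 460.67271359624675
```

View pics/c6.png

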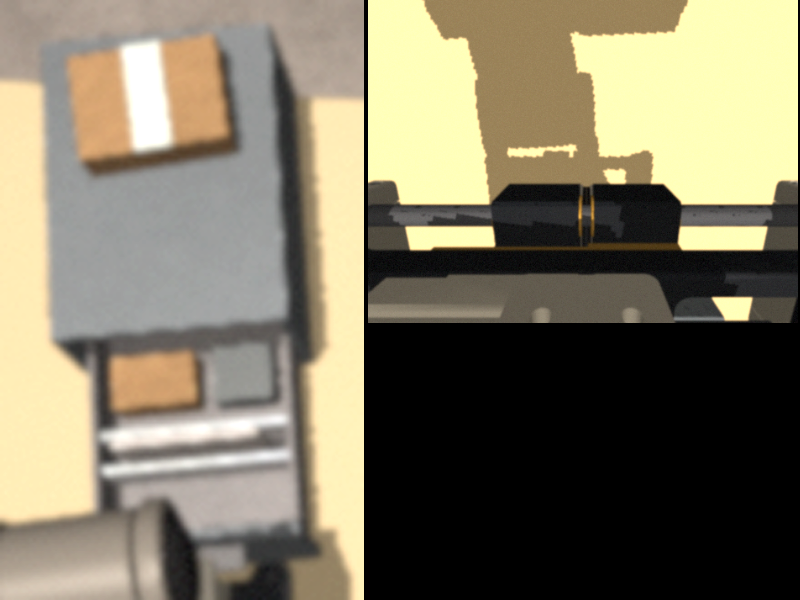

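The module is between the dividers in the top view. The drawer is open by an estimated 163 mm. Next I'll push on the pull with the shut fingers.

arm_command(increments=[1,-10,0,3,0,1,-20,0,3,0,1,-26,0,3,0,1,-31,0,3,0,1,-36,0,3,0,1,-41,0,3,0,1,-47,0,3,0,1,-54,0,3,0,1,-62,0,3,0,1,-70,0,3,0])

```text
time: 15.72
tool_pos: [509.1, 176.3, 94.1]
tcp_rot: [-3.141, -0.0, -2.986]
contact_force: [-1.4, -1.0, -0.2]
grip_width: 0.5
```

arm_command(increments=[1,-8,0,0,0,1,-17,0,0,0,1,-26,0,0,0,1,-35,0,0,0,1,-44,0,0,0,1,-53,0,0,0,1,-62,0,0,0,1,-71,0,0,0,1,-80,0,0,0,1,-88,0,0,0,1,-95,0,0,0,1,-100,0,0,0,1,-103,0,0,0,1,-103,0,0,0])

```text
time: 17.48
tool_pos: [610.8, 192.6, 94.3]
tcp_rot: [3.141, 0.001, -2.986]
contact_force: [-0.8, 0.3, 0.6]
grip_width: 0.6
```

```bash
python3 - <<'E'
from h import *
import cv2
o=sensors.get_obs();print({k:o[k] for k in("time","tool_pos","tcp_rot","contact_force","grip_width")}, o["tool_pos"][:2]@np.array([.988,.153]))
im=imaging.capture("top");s=imaging.capture("scene")
c=cv2.resize(im[60:225,90:190],(364,600),interpolation=cv2.INTER_CUBIC);b=cv2.resize(s[150:384,290:462],(430,585))
o2=np.zeros((600,800,3),np.uint8);o2[:,:364]=c;o2[:585,368:798]=b
cv2.imwrite("pics/c7.png",cv2.convertScaleAbs(o2,alpha=1.5))
E
```

```text
{'time': 17.475, 'tool_pos': array([610.78647366, 192.5554836 ,  94.28253226]), 'tcp_rot': array([ 3.14134534e+00,  9.69499340e-04, -2.98592330e+00]), 'contact_force': array([-0.79517   ,  0.32773414,  0.58529242]), 'grip_width': 0.607755560685375} 632.9180249662253
```

View pics/c7.png

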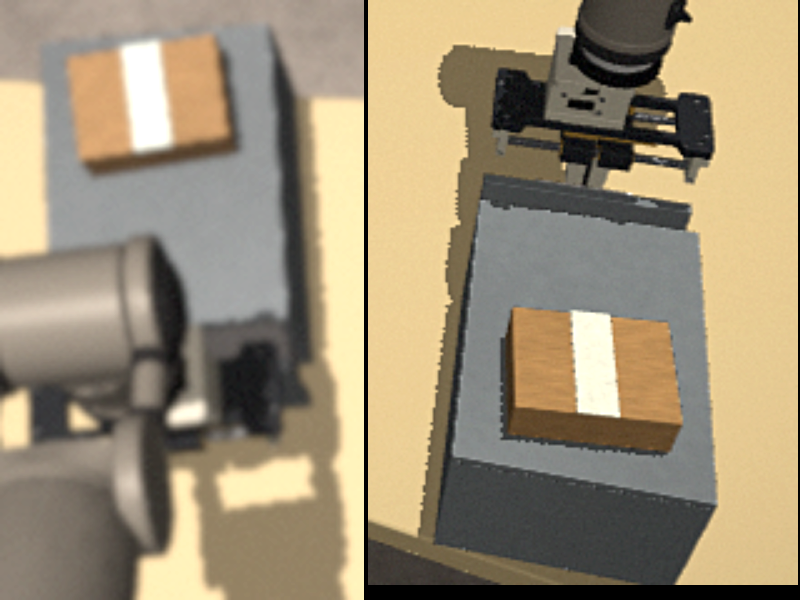

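The drawer is following, with the front still about 25 mm out. I'll continue in small steps until it meets the stop.

arm_command(increments=[1,-4,0,0,0,1,-8,0,0,0,1,-12,0,0,0,1,-16,0,0,0,1,-20,0,0,0,1,-20,0,0,0])

```text
time: 18.32
tool_pos: [630.7, 195.3, 94.1]
tcp_rot: [-3.141, 0.001, -2.986]
contact_force: [-0.6, -0.3, 0.3]
grip_width: 0.4
```

arm_command(increments=[1,-2,0,0,0,1,-4,0,0,0,1,-4,0,0,0])

```text
time: 18.7
tool_pos: [634.3, 195.9, 94.1]
tcp_rot: [-3.141, 0.0, -2.986]
contact_force: [-0.7, -1.2, -0.7]
grip_width: 0.4
```

arm_command(increments=[1,-2,0,0,0,1,-3,0,0,0,1,-3,0,0,0])

```text
time: 19.08
tool_pos: [637.2, 196.5, 94.2]
tcp_rot: [-3.142, 0.0, -2.986]
contact_force: [-0.8, -0.9, -0.3]
grip_width: 0.9
```

arm_command(increments=[1,-2,0,0,0,1,-4,0,0,0,1,-4,0,0,0])

```text
time: 19.45
tool_pos: [639.9, 196.9, 94.2]
tcp_rot: [-3.141, -0.003, -2.986]
contact_force: [-7.1, -2.5, 3.0]
grip_width: 0.3
```

arm_command(increments=[1,-2,0,0,0,1,-3,0,0,0,1,-3,0,0,0])

```text
time: 19.82
tool_pos: [639.9, 196.9, 94.2]
tcp_rot: [-3.141, -0.01, -2.986]
contact_force: [-17.6, -4.2, 10.2]
grip_width: -0.2
```

arm_command(increments=[1,-2,0,0,0,1,-3,0,0,0,1,-3,0,0,0])

```text
time: 20.2
tool_pos: [639.8, 196.9, 94.2]
tcp_rot: [-3.141, -0.017, -2.985]
contact_force: [-28.5, -7.0, 15.6]
grip_width: 0.3
```

There's a hard stop at 28 N, and the TCP is where full shut was predicted. I'll retreat and check.

arm_command(increments=[1,5,0,0,0,1,15,0,0,0,1,40,0,0,0,1,80,0,0,0,1,120,0,-20,0,1,140,0,-60,0,1,140,0,-100,0,1,140,0,-100,0,1,140,0,-100,0])

```text
time: 21.32
tool_pos: [508.5, 176.3, 193.7]
tcp_rot: [3.142, 0.0, -2.986]
contact_force: [0.4, 0.3, 0.6]
grip_width: 0.8
```

```bash
python3 - <<'E'
from h import *
import cv2
o=sensors.get_obs();print(o["time"],o["tool_pos"],o["contact_force"])
im=imaging.capture("top");s=imaging.capture("scene")
c=cv2.resize(im[60:225,90:340],(400,264),interpolation=cv2.INTER_CUBIC);b=cv2.resize(s[130:384,120:462],(400,297))
b2=cv2.resize(s[150:300,310:460],(400,400),interpolation=cv2.INTER_CUBIC)
o2=np.zeros((600,800,3),np.uint8);o2[:264,:400]=c;o2[270:567,:400]=b;o2[:400,400:]=b2
cv2.imwrite("pics/c8.png",cv2.convertScaleAbs(o2,alpha=1.5))
E
```

```text
21.325 [508.45111336 176.33364613 193.69324206] [0.42331411 0.31913886 0.64684877]
```

View pics/c8.png

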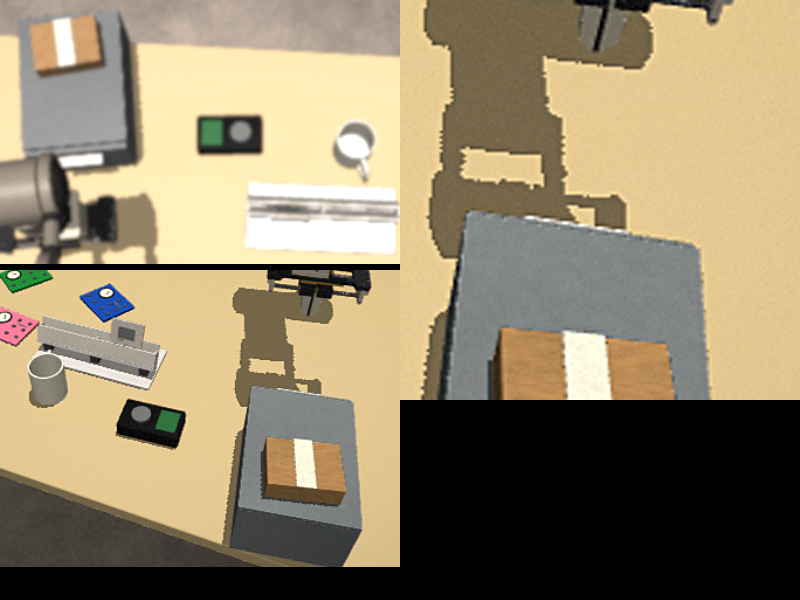

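The drawer is shut: only the pull's edge shows, at (80,160) in the top crop. The narrow module is still in the rack, and the meter and cup are where they were. I'll hand in now.

```bash
python3 -c "
from plant import ticket
print(ticket.close_job())"
```

```text
the job is handed in; nothing more can be done
None
```

The wide module is in the drawer lane and the drawer is fully shut. I handed the job in at about 21.4 s, with the arm clear of everything.

- **Module:** I drew it up along the rack's slope, where it slipped about 13 mm in the grip and came upright in the pads. I lowered it in small steps until it touched at TCP z of about 100 and pressed to 22 N. I backed off to 3 N, then released it.
- **Drawer:** I pushed on the pull with the shut fingers until a hard stop at about 33 N total wrist force. The TCP stood within about 4 mm of where my measurement put full shut.
- **Last pictures:** The drawer front is flush, with only the pull showing. The narrow module, meter, cup and look-alikes appear undisturbed.
- **Not confirmed:**
  - I saw the module between the dividers before the drawer was shut, leaning lightly on the near one, but could not see it afterwards.
  - I measured an in-plane tilt of about 2.4° in the grip. The floor contact did not clearly show whether it had levelled before release, so one end may have settled by up to about 5 mm.

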